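# Set the slotted selector with the screwdriver

### The arm

A 7-joint arm with a two-finger parallel gripper is mounted at the origin on the work surface. World frame = base frame: x ahead of the robot, y to its left, z up, the work surface at z = 0. Lengths are in m, angles in rad, forces in N, time in s.
With the tool pointing down it reaches from about 0.4 to 0.85 m from the base axis. Payload 4.5 kg.
Tool frame: the origin (TCP) lies at the very end of the fingers, on their centre line; the grasp point (between the pads) lies 19 mm behind it (r.pinch_z is the distance from the TCP to the grasp point, in m); z points along the fingers, y is the line along which they close (so a half turn about z gives the same grasp; the last joint's range is limited). The gripper opens to 88 mm and grips with 3 to 60 N. Pads are 18 mm wide; open, the fingers measure 123 mm over their backs; the gripper's body (75 mm by 187 mm) begins 45 mm behind the grasp point.
Start: joints at [-1.247, 0.689, -0.195, 1.565, 0.157, 0.902, -0.215], TCP at [0.179, 0.599, 0.239] pointing down, gripper open.
Joint ranges: [-3.01, 3.01], [-0.46, 2.08], [-1.47, 1.51], [0.13, 2.56], [-1, 4.14], [0.04, 2.09], [-2.66, 2.66]. Speed limits (rad/s): [2.57, 2.57, 3.14, 3.14, 3.14, 3.14, 3.14].

### API

Orientations are given as a unit quaternion [x, y, z, w].
In Python, from plant import r, cams gives the robot as it stands.
- The arm moves only by the shell command python3 -m pendant 'ROWS' [FORCE]. ROWS is JSON, a list of rows, each a list of 3 entries, a list of its own where there are three numbers: the closure, from -1 (fully open) to 1 (shut), then the shift along the tool's x, y, z in mm, then the turn, a rotation vector about the tool's x, y, z in degrees. A call has 1 to 8 rows; each row shifts and turns the commanded pose from where the row before left it, along the tool's axes as they then stand; what a row does not reach is not made up. A row lasts 1/8 s, in which the tool goes at most 62.5 mm and 10.7 degrees, less where a joint would pass 70% of its speed; a pose out of reach is approached as far as the arm can. A call with a gripper value outside its range is refused whole. The fingers move at their own pace and stop on an object; FORCE is the grip in N (left out, the last holds). Time passes only in rows, so rows that do not move let the fingers close. It gives the time, the measured TCP pose, the force, the opening and the grip force at its end, in the units of the state.
- r.get_state(): the state, without advancing time (a new reading comes with each control period).
- cams.snapshot(name): name is "side" or "top"; returns a dict with "img" (400x640x3 uint8, red, green, blue), "camera_matrix" (3x3 intrinsics, pixels), "camera_from_world" (4x4, takes a point from world to camera coordinates). Camera axes: x right, y up, looking along -z (the intrinsics and any distortion apply to the point x, -y, -z); pixel columns grow to the right and rows downward; lengths in m; the calibration is good to about 2 mm. A picture is of the moment at which its call begins. There is no depth.
- r.finish_job(): hands the job in; it is judged then, once.
The state is a dict: "clock": time; "q": joint angles; "qd": joint speeds; "joint_torque": joint torques, N m; "tool_pos": TCP position; "eef_rot": TCP orientation; "contact_force": force on the tool from outside, world axes, zero at the start; "moment": the same for the moment, N m; "opening": opening from 0.0 (shut) to 1.0 (fully open); "finger_force": force on a finger pad.
Only numpy, scipy, OpenCV 4.12 (cv2) and the standard library are available. Lean on these libraries where they do the work, as an engineer would, in place of code of your own. Each camera call takes 0.05 s, during which the arm holds its last target. There are 200 camera calls.

### The job

Switch the instrument over to its other setting: take the big flat screwdriver from its stand, put its blade into the slot of the selector on top of the beige case and turn the selector a quarter turn clockwise, up to its stop, so that its white marks stand at the long black bar. Then hang the screwdriver back in the stand, upright and fully home, let it go, and leave the charger, the multimeter and the bottle where they are.

Things in the scene. Friction and masses are not known exactly. Their poses are not given: they have to be found in the camera images.
- driver_grip (a point): Middle of the black handle of the loose flat screwdriver (156 mm long, 140 g), hanging upright in the stand at first. z: from blade to handle; x: along the blade's width. Handle block 32 (x) x 24 (y) x 80 mm (z, this point half-way); grip it from above across the 24 mm flats. Just under it a 40 mm round guard, 6 mm thick; then a 9 mm shank and the blade. Same after a half turn about z.
- driver_tip (a point): Middle of the screwdriver's blade edge, 116 mm below driver_grip, same axes. The blade is 16 mm wide (x), 3 mm thick (y), 16 mm high. The underside of the guard is 70 mm above this point.
- stand_bore (a point): Centre of the bore's mouth on the stand's top, z up. The stand is a fixed grey block 90 x 90 mm, 80 mm high, its round bore (28 mm diameter) right through. The hung screwdriver's guard rests on the top, its tip 70 mm below this point; any yaw will do.
- selector_slot (a point): Centre of the selector's top face, on its axis, 72 mm above the table; turns with it. x: along the slot to its end with two white marks; z up. Grey drum, 46 mm diameter, flush in a black collar (64 mm diameter, 12 mm high) on the case. The slot runs right across: 5.5 mm wide, 10 mm deep, bevelled over its top 3.5 mm to 12.5 mm. The blade has 0.2 rad of play: the tool turns further than the selector.
- selector (a joint): Selector angle, rad, growing clockwise seen from above. At 0 (stop) the slot lies along case_top's y, white marks at the small black dot; at 1.57 (stop) the marks are at the long black bar, on the +x side in case_top's frame. Starts between 0 and 0.15, takes about 0.08 N m to turn, stays where it is left.
- case_top (a point): Centre of the top of the fixed beige case (240 mm along x, 260 mm along y, top 60 mm above the table). x points from the front, where the selector is, to the back; the selector's axis is 50 mm to the front (-x) of this point.
- adapter: Bystander: loose black charger block, 50 by 100 mm, 28 mm high, lying on the back half of the case; origin at the centre of its underside.
- multimeter: Bystander: red multimeter lying on the table, 80 by 160 mm, 34 mm high; origin at the centre of its underside.
- bottle: Bystander: standing water bottle, 68 mm diameter, 190 mm high; origin at the centre of its underside.
Not all that is in view belongs to the job. What is shaped like the part that bears driver_grip but yellow is not meant. There is more than one size of the part that bears stand_bore; the job needs the smaller.

How it is judged:
On the way, in this order (a step that is already met when the one before it is completed fails the run):
1. the screwdriver's blade is in the selector's slot, at least 5 mm deep, before the selector is turned (horizontal distance between driver_tip and selector_slot below 0.012 m and z of driver_tip in the frame of selector_slot below -0.005 m and value of joint selector below 0.5 rad), for 0.1 s.
2. with the blade in the slot, the selector has been turned clockwise to within 10 degrees of its stop (horizontal distance between driver_tip and selector_slot below 0.012 m and z of driver_tip in the frame of selector_slot below -0.005 m and value of joint selector above 1.4 rad), for 0.1 s.
At the end, for the whole second after the job is handed in: The selector stands within 10 degrees of its clockwise stop (joint above 1.40 rad), and the screwdriver hangs in the stand's bore, its tip within 12 mm of the bore's axis and at least 65 mm below the stand's top, upright within 0.12 rad (value of joint selector above 1.4 rad and horizontal distance between driver_tip and stand_bore below 0.012 m and z of driver_tip in the frame of stand_bore below -0.065 m and angle between driver_tip's own z axis and vertical below 0.12 rad); the robot touches nothing.
It fails at once if the charger is moved more than 30 mm (distance of adapter from where it was at the start of the episode above 0.03 m).
It fails at once if the multimeter is moved more than 30 mm (distance of multimeter from where it was at the start of the episode above 0.03 m).
It fails at once if the bottle is moved more than 30 mm (distance of bottle from where it was at the start of the episode above 0.03 m).
It also fails if it takes over 61 s, if anything falls off the work surface, if the arm or the gripper's body presses on something with over 40 N, if the wrist force passes 120 N, or if a joint passes its speed limit or range.

## Working session

There is one attempt and no reset: what is moved stays moved. The work goes in short steps, Python scripts to look and compute and a shell command to move; the robot and the scene stay as the last step left them, time stands still between calls to the robot, and variables do not carry over. Pictures are saved under pics/ and viewed, at most 12 in all, crops included, and the job is handed in when it is done.

```bash
ls; mkdir -p pics
python3 - <<'E'
from plant import r,cams
import cv2
for n in("side","top"):
    s=cams.snapshot(n); cv2.imwrite(f"pics/{n}0.png",s["img"][:,:,::-1]); print(s["camera_matrix"],s["camera_from_world"].round(4).tolist(), [k for k in s])
print(r.get_state())
E
```

```text
pics
[[380.22757387   0.         321.39842268]
 [  0.         380.22757387 202.3387706 ]
 [  0.           0.           1.        ]] [[0.9405, -0.3396, 0.0093, -0.477], [0.1581, 0.4618, 0.8728, -0.1666], [-0.3007, -0.8194, 0.488, -0.9106], [0.0, 0.0, 0.0, 1.0]] ['img', 'camera_matrix', 'camera_from_world']
[[417.8064219    0.         322.46087532]
 [  0.         417.8064219  194.84962269]
 [  0.           0.           1.        ]] [[0.0009, -0.9996, -0.0288, 0.02], [0.9876, -0.0036, 0.1571, -0.511], [-0.1571, -0.0285, 0.9872, -1.3702], [0.0, 0.0, 0.0, 1.0]] ['img', 'camera_matrix', 'camera_from_world']
{'clock': 0.1, 'q': array([-1.24721727,  0.68988868, -0.19450949,  1.56622907,  0.15730421,
        0.90251021, -0.21509543]), 'qd': array([-9.80040943e-05, -2.63648348e-03, -1.42606178e-03, -3.61971573e-03,
        1.12197697e-04, -8.21597463e-04, -3.61748762e-04]), 'joint_torque': array([-3.36335957e-03, -5.28495669e+01, -1.27158534e+00, -1.53837240e+01,
       -5.25798183e-02,  1.97923255e-03,  5.27826376e-05]), 'tool_pos': array([0.17847527, 0.59838519, 0.23800003]), 'eef_rot': array([ 1.44346467e-01,  9.89526867e-01, -8.20718826e-04, -5.28629626e-05]), 'contact_force': array([0.11171759, 0.38956874, 1.05383021]), 'moment': array([ 0.00038599, -0.03240822,  0.03387982]), 'finger_force': 0.0, 'opening': 0.9990198131056475}
```

View pics/top0.png

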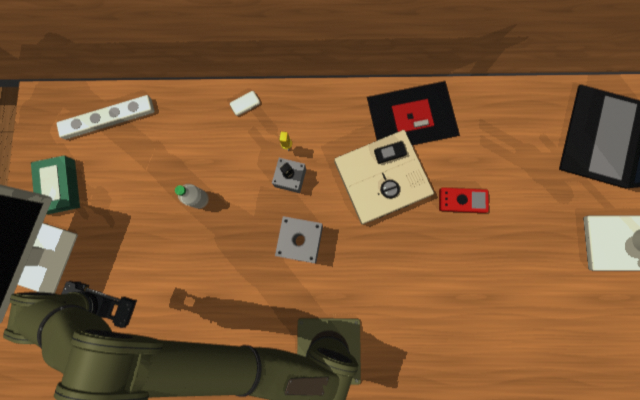

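View pics/side0.png

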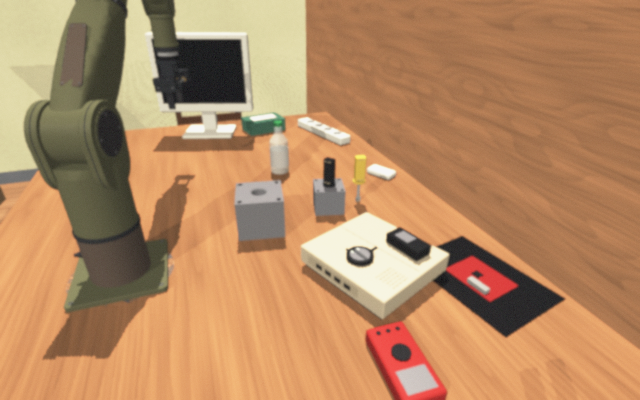

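Top view: the black-handled driver stands in the small grey stand at (289,172). The yellow one at (285,140) is a decoy and the grey block at (298,240) is the larger stand. The case is at (385,178) with the selector at (390,188), the bottle at (190,196) and the multimeter at (464,200). In the side view the driver is at (329,172). I'll confirm with one enlarged crop.

```bash
cat > h.py <<'E'
import numpy as np, cv2
from plant import r,cams
def snap(n):
    s=cams.snapshot(n); return s["img"][:,:,::-1].copy(),s["camera_matrix"],s["camera_from_world"]
def onz(K,T,p,z):
    d=np.linalg.inv(K)@[p[0],p[1],1]; d=T[:3,:3].T@(d*[1,-1,-1]); c=-T[:3,:3].T@T[:3,3]
    return c+d*(z-c[2])/d[2]
def proj(K,T,X):
    c=(T[:3,:3]@np.asarray(X,float).reshape(-1,3).T+T[:3,3:]).T*[1,-1,-1]; u=(K@c.T).T; return u[:,:2]/u[:,2:]
def P(K,T): return K@np.diag([1,-1,-1])@T[:3]
def crop(im,x,y,w,h,s): return cv2.resize(im[y:y+h,x:x+w],None,fx=s,fy=s,interpolation=cv2.INTER_CUBIC)
E
python3 - <<'E'
from h import *
a,K,T=snap("top"); b,K2,T2=snap("side")
A=crop(a,265,120,180,110,4.4); B=crop(b,290,145,176,170,3.4)[:,:]
cv2.imwrite("pics/c_top.png",A); cv2.imwrite("pics/c_side.png",B); print(A.shape,B.shape)
for nm,p,z in(("case corners",(335,157),.06),("",(405,131),.06),("",(434,187),.06),("",(362,221),.06),("sel",(390,188),.072),("handle",(287,168),.156),("stand",(289,174),.08)):
    print(nm,onz(K,T,p,z).round(3))
E
```

```text
(484, 792, 3) (578, 598, 3)
case corners [ 0.637 -0.024  0.06 ]
 [ 0.726 -0.261  0.06 ]
 [ 0.533 -0.351  0.06 ]
 [ 0.42  -0.111  0.06 ]
sel [ 0.528 -0.204  0.072]
handle [0.578 0.127 0.156]
stand [0.575 0.129 0.08 ]
```

View pics/c_top.png

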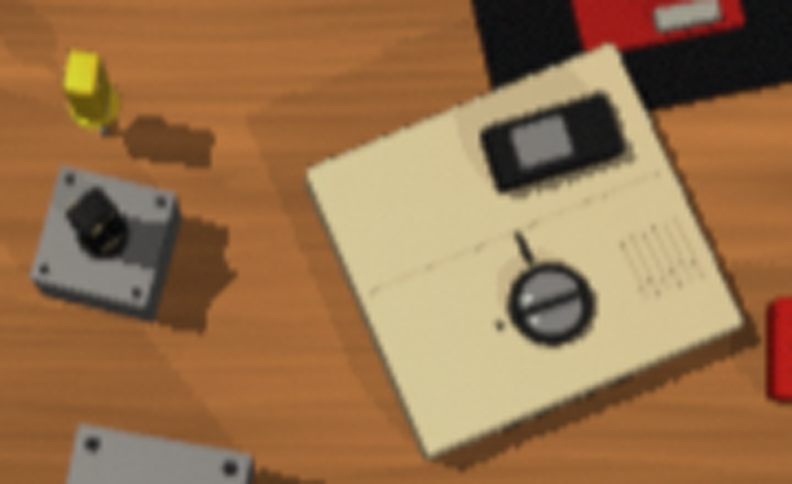

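View pics/c_side.png

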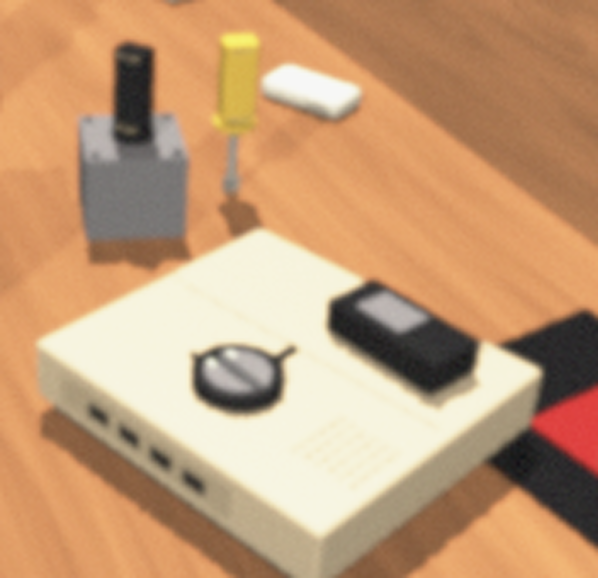

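Confirmed: the black driver is in the small stand (crop top face centre about (106,237), handle top about (95,212)). The selector is at crop (551,303), with its dot at (500,325) and its bar at (525,247). Next I'll fit the poses and enhance the handle to get its yaw.

```bash
cat > fit.py <<'E'
from h import *
from scipy.optimize import least_squares
a,K,T=snap("top"); b,K2,T2=snap("side")
def rect(c,yaw,l,w,z):
    R=np.array([[np.cos(yaw),-np.sin(yaw)],[np.sin(yaw),np.cos(yaw)]])
    q=np.array([[1,1],[1,-1],[-1,-1],[-1,1]])*[l/2,w/2]
    return np.c_[q@R.T+c,np.full(4,z)]
def fit(pix,g,l,w,z):
    f=lambda v:(proj(K,T,rect(v[:2],v[2],l,w,z))-pix).ravel()
    s=least_squares(f,g); return s.x,np.abs(s.fun).max()
E
python3 - <<'E'
from fit import *
cv=lambda l:np.array(l)/4.4+[265,120]-.5*(1-1/4.4)
case,e=fit(cv([(307,172),(613,43),(746,325),(430,458)]),[.58,-.19,.38],.24,.26,.06); print("case",case.round(4),e)
st,e=fit(cv([(62,167),(180,192),(151,307),(33,281)]),[.575,.129,-.2],.09,.09,.08); print("stand",st.round(4),e)
d=case[:2]-.05*np.array([np.cos(case[2]),np.sin(case[2])]); print("sel pred",d.round(4),"sel seen",onz(K,T,cv([(552,304)])[0],.072).round(4))
for z,p in((.072,(515,317)),(.072,(586,292)),(.06,(500,325)),(.06,(518,235)),(.06,(531,262))): print(onz(K,T,cv([p])[0],z).round(4))
# overlay: model handle at several yaws not known: enlarge
av=np.mean([snap("top")[0].astype(float) for _ in range(8)],0); bv=np.mean([snap("side")[0].astype(float) for _ in range(8)],0)
g=lambda im:(255*np.clip(im/255*1.3,0,1)**.45).astype(np.uint8)
A=crop(g(av),275,155,30,32,18); B=crop(g(av),370,165,40,45,12)
print(A.shape,B.shape)
H=max(A.shape[0],B.shape[0])-0
pad=lambda i:cv2.copyMakeBorder(i,0,H-i.shape[0],0,0,cv2.BORDER_CONSTANT)
M=np.hstack([pad(A),pad(B)]); s=min(800/M.shape[1],1); cv2.imwrite("pics/z.png",cv2.resize(M,None,fx=s,fy=s)); print(s)
np.save("av.npy",av)
E
```

```text
case [ 0.5715 -0.1856  0.3976] 0.6422779734056121
stand [ 0.5773  0.1299 -0.2259] 0.4027512150383359
sel pred [ 0.5254 -0.2049] sel seen [ 0.5257 -0.2043  0.072 ]
[ 0.5159 -0.1765  0.072 ]
[ 0.5347 -0.2299  0.072 ]
[ 0.5118 -0.1665  0.06  ]
[ 0.5811 -0.1815  0.06  ]
[ 0.5601 -0.1909  0.06  ]
(576, 540, 3) (540, 480, 3)
0.7843137254901961
```

View pics/z.png

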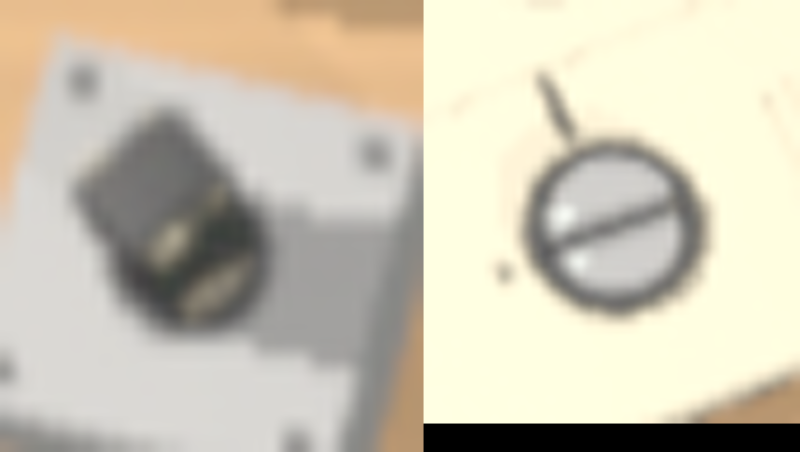

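Run:
```python
from fit import *
cv=lambda l:np.array(l)/(18*.7843)+[275,155]-.47
p=cv([(170,105),(228,182),(130,248),(75,188)])
# x-axis yaw guess -51: order corners (+,+)=... try orders
for k in range(4):
    s,e=fit(np.roll(p,k,0),[.577,.13,np.radians(-51)],.032,.024,.166); print(k,s[:2].round(4),np.degrees(s[2]).round(1),e.round(2))
print("centre",onz(K,T,p.mean(0),.166).round(4), "guard right/left/bottom", [onz(K,T,cv([q])[0],.086).round(4) for q in((112,270),(272,255),(195,335))])
print("stand corners c",onz(K,T,cv([(193,262)])[0],.086).round(4))
q=r.get_state()['eef_rot']; from scipy.spatial.transform import Rotation as R
print(R.from_quat(q).as_matrix().round(3), r.pinch_z)
```

```text
0 [0.5783 0.1318] -51.2 1.33
1 [0.5783 0.1318] 38.6 2.07
2 [0.5783 0.1318] 128.8 1.33
3 [0.5783 0.1318] -141.4 2.07
centre [0.5782 0.1318 0.166 ] guard right/left/bottom [array([0.5751, 0.1502, 0.086 ]), array([0.5785, 0.1127, 0.086 ]), array([0.5595, 0.1305, 0.086 ])]
stand corners c [0.577  0.1312 0.086 ]
[[-0.958  0.286 -0.   ]
 [ 0.286  0.958  0.   ]
 [ 0.     0.    -1.   ]] 0.0187
```

```bash
cat >> h.py <<'E'
from scipy.spatial.transform import Rotation as R
def go(x,y,yaw,z=None):
    s=r.get_state(); M=R.from_quat(s['eef_rot']).as_matrix(); p=s['tool_pos']
    yw=np.degrees(np.arctan2(M[1,0],M[0,0])); d=np.array([x,y,p[2] if z is None else z])-p
    print("t",round(s['clock'],2),"shift mm",(M.T@d*1000).round(1),"turnz",round((yw-yaw+180)%360-180,1),"yaw",yw.round(1),"pos",p.round(4),"zaxis",M[:,2].round(3),"q",s['q'].round(2),"F",s['contact_force'].round(1),"open",round(s['opening'],3),"ff",round(s['finger_force'],1))
E
python3 -m pendant '[[-1,[-40,-26,0],[0,0,0]],[-1,[-50,-32,0],[0,0,0]],[-1,[-50,-32,0],[0,0,0]],[-1,[-50,-32,0],[0,0,0]],[-1,[-50,-32,0],[0,0,0]],[-1,[-50,-32,0],[0,0,0]],[-1,[-50,-32,0],[0,0,0]],[-1,[-50,-32,0],[0,0,0]]]' 50
python3 -c "from h import *; go(.578,.1315,129)"
```

```text
clock: 2.2
tool_pos: [0.4822, 0.2465, 0.239]
eef_rot: [0.144, 0.99, 0.0, 0.0]
contact_force: [0.0, 0.4, -0.1]
opening: 1.003
finger_force: 0.0
t 2.2 shift mm [-124.7  -82.9   -0. ] turnz 34.4 yaw 163.4 pos [0.4822 0.2465 0.239 ] zaxis [ 0.001  0.001 -1.   ] q [-0.4   0.58 -0.25  1.82  0.2   0.77  0.52] F [ 0.   0.4 -0.1] open 1.003 ff 0.0
```

```bash
python3 -m pendant '[[-1,[-45,-30,0],[0,0,0]],[-1,[-45,-30,0],[0,0,0]],[-1,[-30,-20,0],[0,0,0]],[-1,[0,0,0],[0,0,9]],[-1,[0,0,0],[0,0,9]],[-1,[0,0,0],[0,0,9]],[-1,[0,0,0],[0,0,7.4]],[-1,[0,0,0],[0,0,0]]]'
python3 -c "from h import *; go(.578,.1315,129,.112)"
```

```text
clock: 3.2
tool_pos: [0.573, 0.1372, 0.2388]
eef_rot: [0.43, 0.903, -0.0, 0.0]
contact_force: [-0.2, -0.3, 0.5]
opening: 1.001
finger_force: 0.0
t 3.2 shift mm [ -7.5   0.3 126.8] turnz 0.1 yaw 129.1 pos [0.573  0.1372 0.2388] zaxis [ 0. -0. -1.] q [-0.26  0.64 -0.09  1.68  0.07  0.83  0.3 ] F [-0.2 -0.3  0.5] open 1.001 ff 0.0
```

```bash
python3 -m pendant '[[-1,[-7.5,0.3,30],[0,0,0]],[-1,[0,0,40],[0,0,0]],[-1,[0,0,35],[0,0,0]],[-1,[0,0,22],[0,0,0]],[-1,[0,0,0],[0,0,0]],[-1,[0,0,0],[0,0,0]]]'
python3 - <<'E'
from h import *
go(.578,.1315,129,.112)
a,_,_=snap("top");b,_,_=snap("side")
A=crop(a,245,120,90,100,5);B=crop(b,285,120,90,125,4)
cv2.imwrite("pics/g.png",np.hstack([A,B]))if A.shape[0]==B.shape[0] else print(A.shape,B.shape)
E
```

```text
clock: 3.95
tool_pos: [0.5787, 0.1316, 0.1126]
eef_rot: [0.43, 0.903, 0.001, 0.001]
contact_force: [0.2, 0.4, 0.4]
opening: 1.001
finger_force: 0.0
t 3.95 shift mm [ 0.4 -0.6  0.6] turnz 0.1 yaw 129.1 pos [0.5787 0.1316 0.1126] zaxis [ 0.001  0.001 -1.   ] q [-0.26  0.82 -0.07  1.77  0.1   0.56  0.29] F [0.2 0.4 0.4] open 1.001 ff 0.0
```

View pics/g.png

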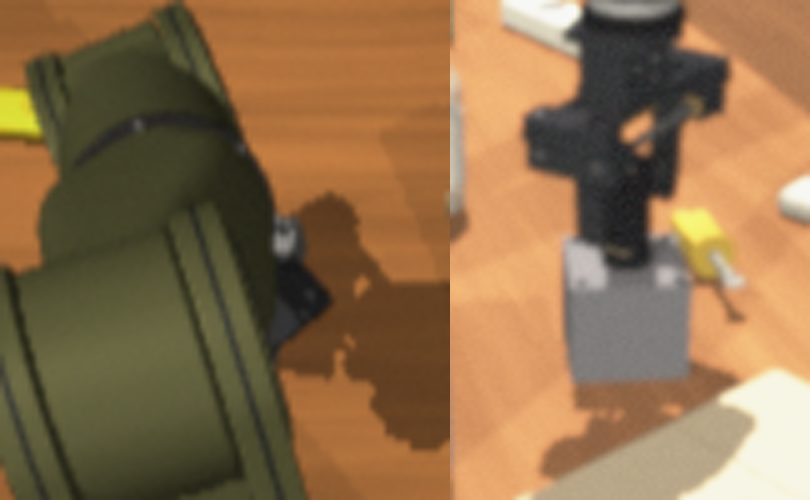

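The fingers straddle the black handle above the stand (side crop (625,250)). The yellow decoy has fallen over behind the stand, at crop (705,245), which doesn't affect the job. Closing the gripper now.

```bash
python3 -m pendant '[[1,[0,0,0],[0,0,0]],[1,[0,0,0],[0,0,0]],[1,[0,0,0],[0,0,0]],[1,[0,0,0],[0,0,0]],[1,[0,0,0],[0,0,0]],[1,[0,0,0],[0,0,0]]]' 50
python3 -c "from h import *; go(.578,.1315,129,.112)"
```

```text
clock: 4.8
tool_pos: [0.578, 0.1314, 0.1117]
eef_rot: [0.431, 0.903, -0.0, -0.0]
contact_force: [-0.0, -0.4, -0.1]
opening: 0.344
finger_force: 0.0
t 4.8 shift mm [ 0.1  0.1 -0.3] turnz -0.0 yaw 129.0 pos [0.578  0.1314 0.1117] zaxis [-0.  0. -1.] q [-0.26  0.82 -0.07  1.77  0.1   0.55  0.29] F [-0.  -0.4 -0.1] open 0.344 ff 0.0
```

```bash
python3 -m pendant '[[1,[0,0,0],[0,0,0]],[1,[0,0,0],[0,0,0]],[1,[0,0,0],[0,0,0]],[1,[0,0,0],[0,0,0]]]' 50
python3 -c "from h import *; go(.578,.1315,129,.112)"
```

```text
clock: 5.3
tool_pos: [0.578, 0.1314, 0.1117]
eef_rot: [0.431, 0.903, 0.0, -0.0]
contact_force: [-0.1, -0.7, -1.1]
opening: 0.267
finger_force: 49.7
t 5.3 shift mm [ 0.1  0.1 -0.3] turnz -0.0 yaw 129.0 pos [0.578  0.1314 0.1117] zaxis [-0.  0. -1.] q [-0.26  0.82 -0.07  1.77  0.1   0.55  0.29] F [-0.1 -0.7 -1.1] open 0.267 ff 49.7
```

```bash
python3 -m pendant '[[1,[0,0,-15],[0,0,0]],[1,[0,0,-35],[0,0,0]],[1,[0,0,-40],[0,0,0]],[1,[0,0,-30],[0,0,0]],[1,[0,0,0],[0,0,0]]]'
python3 -c "from h import *; go(.5256,-.2047,108.5)"
```

```text
clock: 5.92
tool_pos: [0.5795, 0.1318, 0.2348]
eef_rot: [0.431, 0.903, 0.002, 0.002]
contact_force: [-0.2, -0.2, -1.4]
opening: 0.267
finger_force: 49.7
t 5.92 shift mm [-227.6 -253.6   -0.9] turnz 20.5 yaw 129.0 pos [0.5795 0.1318 0.2348] zaxis [ 0.006  0.002 -1.   ] q [-0.25  0.65 -0.09  1.68  0.07  0.82  0.31] F [-0.2 -0.2 -1.4] open 0.267 ff 49.7
```

```bash
python3 -m pendant '[[1,[-20,-22,0],[0,0,0]],[1,[-35,-40,0],[0,0,0]],[1,[-38,-42,0],[0,0,0]],[1,[-38,-42,0],[0,0,0]],[1,[-38,-42,0],[0,0,0]],[1,[-35,-40,0],[0,0,0]],[1,[-24,-26,0],[0,0,0]],[1,[0,0,0],[0,0,10]]]'
python3 -m pendant '[[1,[0,0,0],[0,0,10]],[1,[0,0,0],[0,0,0]],[1,[0,0,0],[0,0,0]]]'
python3 - <<'E'
from h import *
go(.5256,-.2047,108.5)
b,K,T=snap("side")
s=r.get_state();M=R.from_quat(s['eef_rot']).as_matrix();p=s['tool_pos']
tip=p+M@[0,0,.1017]; bl=[p+M@[x,0,.1017] for x in(-.008,.008)]
print("tip",tip.round(4),"proj",proj(K,T,[tip,*bl,p+M@[0,0,.0317],[.5256,-.2047,.072]]).round(1))
av=np.mean([snap("side")[0].astype(float) for _ in range(4)],0).astype(np.uint8)
cv2.imwrite("pics/i.png",crop(av,310,165,100,115,5))
E
```

```text
clock: 6.92
tool_pos: [0.5216, -0.2103, 0.2305]
eef_rot: [0.513, 0.859, -0.001, -0.001]
contact_force: [0.1, 0.9, -0.9]
opening: 0.267
finger_force: 49.7
clock: 7.3
tool_pos: [0.5237, -0.2053, 0.2312]
eef_rot: [0.579, 0.815, -0.0, -0.001]
contact_force: [0.1, 0.4, -1.2]
opening: 0.264
finger_force: 49.7
t 7.3 shift mm [-0.  2. -0.] turnz 0.7 yaw 109.2 pos [ 0.5237 -0.2053  0.2312] zaxis [-0.001  0.    -1.   ] q [ 0.31  0.61 -0.03  1.77  0.03  0.76  0.6 ] F [ 0.1  0.4 -1.2] open 0.264 ff 49.7
tip [ 0.5237 -0.2054  0.1296] proj [[360.7 232.1]
 [363.3 233.7]
 [358.2 230.6]
 [362.7 204.5]
 [359.8 252.9]]
```

View pics/i.png

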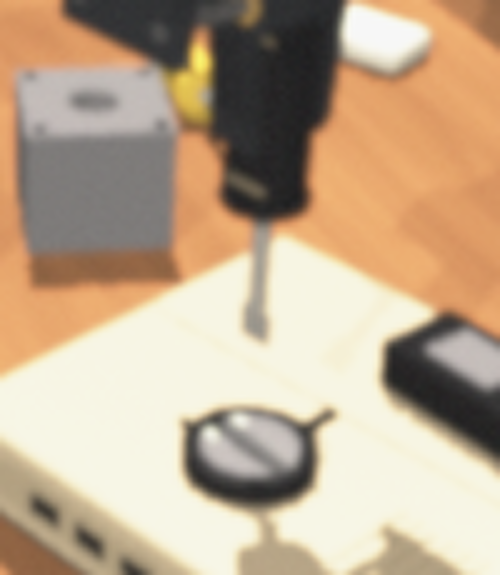

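Tip seen at px (361,232.6), predicted (360.7,232.1), so the grasp model holds. The selector is at px (359.6,254.4). Going down.

```bash
python3 -m pendant '[[1,[0,2,15],[0,0,0.7]],[1,[0,0,25],[0,0,0]],[1,[0,0,13],[0,0,0]],[1,[0,0,0],[0,0,0]],[1,[0,0,3],[0,0,0]],[1,[0,0,3],[0,0,0]],[1,[0,0,2],[0,0,0]],[1,[0,0,0],[0,0,0]]]'
python3 -c "from h import *; go(.5256,-.2047,108.5,.165)"
```

```text
clock: 8.55
tool_pos: [0.5259, -0.205, 0.1707]
eef_rot: [0.586, 0.811, 0.0, 0.0]
contact_force: [0.4, 0.8, -1.8]
opening: 0.267
finger_force: 49.7
t 8.55 shift mm [ 0.4 -0.2  5.7] turnz -0.2 yaw 108.3 pos [ 0.5259 -0.205   0.1707] zaxis [ 0.  0. -1.] q [ 0.31  0.7  -0.03  1.82  0.03  0.62  0.58] F [ 0.4  0.8 -1.8] open 0.267 ff 49.7
```

```bash
python3 -m pendant '[[1,[0,0,2],[0,0,0]],[1,[0,0,2],[0,0,0]],[1,[0,0,0],[0,0,0]]]'
python3 -m pendant '[[1,[0,0,2],[0,0,0]],[1,[0,0,0],[0,0,0]],[1,[0,0,0],[0,0,0]]]'
python3 -c "from h import *; go(.5256,-.2047,108.5,.165)"
```

```text
clock: 8.93
tool_pos: [0.5258, -0.205, 0.1665]
eef_rot: [0.586, 0.811, -0.0, -0.0]
contact_force: [-0.5, 0.1, -1.9]
opening: 0.272
finger_force: 49.7
clock: 9.3
tool_pos: [0.5259, -0.205, 0.1647]
eef_rot: [0.586, 0.811, 0.0, -0.0]
contact_force: [-0.3, 0.2, -1.6]
opening: 0.268
finger_force: 49.7
t 9.3 shift mm [ 0.4 -0.2 -0.3] turnz -0.2 yaw 108.3 pos [ 0.5259 -0.205   0.1647] zaxis [-0.  0. -1.] q [ 0.31  0.71 -0.03  1.83  0.03  0.61  0.58] F [-0.3  0.2 -1.6] open 0.268 ff 49.7
```

Tip is about 9 mm deep with no contact force, so the blade is in the slot. Turning clockwise.

```bash
python3 -m pendant '[[1,[0,0,0],[0,0,6]],[1,[0,0,0],[0,0,6]],[1,[0,0,0],[0,0,6]],[1,[0,0,0],[0,0,6]],[1,[0,0,0],[0,0,6]],[1,[0,0,0],[0,0,6]],[1,[0,0,0],[0,0,0]]]'
python3 -c "from h import *; go(.5256,-.2047,11.5,.165); print(r.get_state()['moment'])"
```

```text
clock: 10.18
tool_pos: [0.5257, -0.2049, 0.1647]
eef_rot: [0.807, 0.59, -0.0, -0.0]
contact_force: [-1.3, -0.7, -0.6]
opening: 0.267
finger_force: 49.7
t 10.18 shift mm [ 0.2 -0.1 -0.3] turnz 60.9 yaw 72.4 pos [ 0.5257 -0.2049  0.1647] zaxis [-0.001 -0.    -1.   ] q [ 0.2   0.72  0.15  1.83 -0.18  0.61  0.15] F [-1.3 -0.7 -0.6] open 0.267 ff 49.7
[-0.09013218  0.36989489  0.08581821]
```

Moment z is 0.086 N m, so the selector is turning with the blade.

```bash
python3 -m pendant '[[1,[0,0,0],[0,0,6]],[1,[0,0,0],[0,0,7]],[1,[0,0,0],[0,0,7]],[1,[0,0,0],[0,0,7]],[1,[0,0,0],[0,0,7]],[1,[0,0,0],[0,0,7]],[1,[0,0,0],[0,0,7]],[1,[0,0,0],[0,0,0]]]'
python3 -c "from h import *; go(.5256,-.2047,11.5,.165); print(r.get_state()['moment'])"
python3 -m pendant '[[1,[0,0,0],[0,0,4]],[1,[0,0,0],[0,0,4]],[1,[0,0,0],[0,0,3]],[1,[0,0,0],[0,0,0]]]'
python3 -c "from h import *; go(.5256,-.2047,11.5,.165); print(r.get_state()['moment'])"
```

```text
clock: 11.18
tool_pos: [0.5255, -0.2047, 0.1646]
eef_rot: [0.977, 0.212, -0.001, -0.0]
contact_force: [-2.2, 0.6, 0.4]
opening: 0.27
finger_force: 49.7
t 11.18 shift mm [ 0.1  0.  -0.4] turnz 13.0 yaw 24.5 pos [ 0.5255 -0.2047  0.1646] zaxis [-0.001  0.    -1.   ] q [ 0.06  0.75  0.39  1.84 -0.45  0.64 -0.42] F [-2.2  0.6  0.4] open 0.27 ff 49.7
[0.02391673 0.6674423  0.05497921]
clock: 11.68
tool_pos: [0.5255, -0.2047, 0.1646]
eef_rot: [0.993, 0.117, -0.0, -0.0]
contact_force: [-2.3, 1.7, 0.8]
opening: 0.271
finger_force: 49.7
t 11.68 shift mm [ 0.1 -0.  -0.4] turnz 1.9 yaw 13.4 pos [ 0.5255 -0.2047  0.1646] zaxis [-0.001  0.001 -1.   ] q [ 0.03  0.76  0.45  1.84 -0.51  0.66 -0.55] F [-2.3  1.7  0.8] open 0.271 ff 49.7
[0.22084332 0.80865878 0.07562289]
```

```bash
for i in 1 2 3; do python3 -m pendant '[[1,[0,0,0],[0,0,2]],[1,[0,0,0],[0,0,0]]]'>/dev/null;python3 -c "from h import *; go(.5256,-.2047,11.5,.165); print(r.get_state()['moment'])"; done
```

```text
t 11.93 shift mm [-0.  -0.  -0.4] turnz -0.2 yaw 11.3 pos [ 0.5256 -0.2047  0.1646] zaxis [-0.001  0.001 -1.   ] q [ 0.03  0.76  0.46  1.84 -0.52  0.66 -0.58] F [-2.5  1.2  1.3] open 0.267 ff 49.7
[0.27323655 0.93626952 0.10603125]
t 12.18 shift mm [-0.1 -0.  -0.4] turnz -2.2 yaw 9.3 pos [ 0.5257 -0.2047  0.1646] zaxis [-0.001  0.001 -1.   ] q [ 0.02  0.76  0.47  1.84 -0.53  0.66 -0.6 ] F [-2.3  1.9  1.9] open 0.269 ff 49.7
[0.43822393 1.06146931 0.08035424]
t 12.43 shift mm [-0.1 -0.1 -0.4] turnz -4.2 yaw 7.3 pos [ 0.5257 -0.2048  0.1646] zaxis [-0.001  0.    -1.   ] q [ 0.02  0.76  0.48  1.84 -0.54  0.67 -0.63] F [-3.   1.8  1.9] open 0.271 ff 49.7
[0.54847437 1.0981497  0.13421489]
```

```bash
for i in 1 2; do python3 -m pendant '[[1,[0,0,0],[0,0,2.5]],[1,[0,0,0],[0,0,0]]]'>/dev/null;python3 -c "from h import *; go(.5256,-.2047,11.5,.165); print(r.get_state()['moment'])"; done
python3 - <<'E'
from h import *
b,K,T=snap("side"); t,_,_=snap("top")
A=crop(b,320,180,75,95,5);B=crop(t,345,135,80,95,5)
cv2.imwrite("pics/t.png",np.hstack([A,B]))
E
```

```text
t 12.68 shift mm [-0.1 -0.1 -0.4] turnz -6.7 yaw 4.8 pos [ 0.5257 -0.2048  0.1646] zaxis [-0.001  0.    -1.   ] q [ 0.01  0.77  0.49  1.84 -0.55  0.67 -0.66] F [-3.8  2.1  1.7] open 0.272 ff 49.8
[0.67409558 1.20460138 0.18974528]
t 12.93 shift mm [-0.2 -0.1 -0.4] turnz -9.2 yaw 2.3 pos [ 0.5258 -0.2048  0.1646] zaxis [-0.  0. -1.] q [ 0.01  0.77  0.5   1.84 -0.57  0.67 -0.69] F [-3.4  2.1  2.9] open 0.268 ff 49.8
[0.72967509 1.27156319 0.35713662]
```

View pics/t.png

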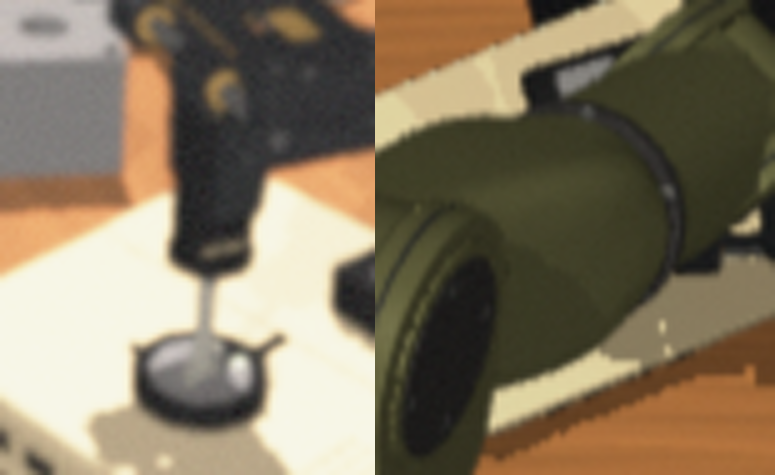

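The moment jumped to 0.36 N m, so the stop is reached. The picture shows the white mark at crop (240,370), beside the bar at (270,345). I'll back off within the play, lift and check the selector.

```bash
python3 -m pendant '[[1,[0,0,0],[0,0,-5]],[1,[0,0,0],[0,0,-5]],[1,[0,0,0],[0,0,0]],[1,[0,0,-10],[0,0,0]],[1,[0,0,-25],[0,0,0]],[1,[0,0,-30],[0,0,0]],[1,[0,0,-20],[0,0,0]],[1,[0,0,0],[0,0,0]]]'
python3 - <<'E'
from h import *
go(.5782,.1315,11.5,.25)
b,K,T=snap("side")
s=r.get_state();M=R.from_quat(s['eef_rot']).as_matrix();p=s['tool_pos']
print(proj(K,T,[p+M@[0,0,.1017]]).round(1), "guard bottom",proj(K,T,[p+M@[0,0,.0317]]).round(1))
av=np.mean([snap("side")[0].astype(float) for _ in range(4)],0).astype(np.uint8)
cv2.imwrite("pics/u.png",crop(av,320,180,90,90,6))
E
```

```text
clock: 14.02
tool_pos: [0.5282, -0.2068, 0.252]
eef_rot: [0.994, 0.106, 0.003, 0.002]
contact_force: [-0.0, -0.4, -1.3]
opening: 0.266
finger_force: 49.7
t 14.03 shift mm [ 120.5 -320.     1.1] turnz 0.7 yaw 12.2 pos [ 0.5282 -0.2068  0.252 ] zaxis [ 0.007 -0.004 -1.   ] q [-0.02  0.65  0.55  1.76 -0.43  0.85 -0.64] F [-0.  -0.4 -1.3] open 0.266 ff 49.7
[[363.  224.6]] guard bottom [[365.  196.2]]
```

View pics/u.png

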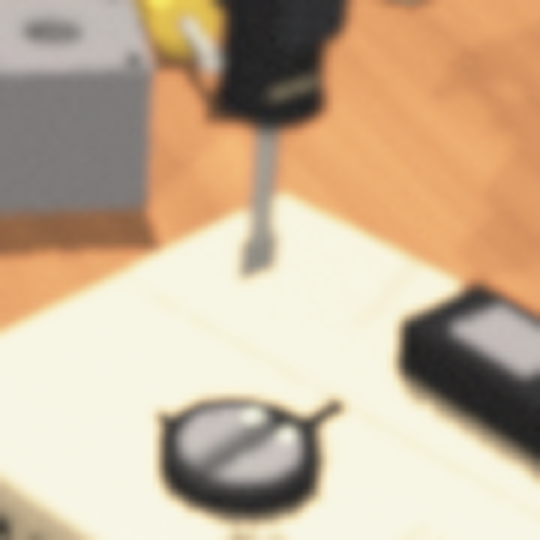

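Run:
```python
from h import *
b,K,T=snap("side")
cv=lambda x,y:(x/6+320-.42,y/6+180-.42)
a=onz(K,T,cv(250,412),.072);c=onz(K,T,cv(288,432),.072);o=np.array([.5256,-.2047,.072])
d=onz(K,T,proj(K,T,[o])[0],.072)
print(a,c,(a+c)/2-o)
# all white centroid of disc: expected angles
for th in(5,15,22.8,30):
    t=np.radians(th);u=np.array([np.cos(t),np.sin(t),0]); P_=proj(K,T,[o,o+.018*u,o-.02*u]);print(th,((P_-[320,180]+.42)*6).round(0).tolist())
print(((proj(K,T,[[.5601,-.1909,.06],[.5811,-.1815,.06],[.5118,-.1665,.06]])-[320,180]+.42)*6).round())
```

```text
[ 0.5363283  -0.18935114  0.072     ] [ 0.54457232 -0.20582054  0.072     ] [ 1.48503095e-02  7.11415620e-03 -4.16333634e-17]
5 [[242.0, 440.0], [282.0, 429.0], [195.0, 453.0]]
15 [[242.0, 440.0], [278.0, 424.0], [200.0, 458.0]]
22.8 [[242.0, 440.0], [273.0, 421.0], [205.0, 462.0]]
30 [[242.0, 440.0], [269.0, 419.0], [211.0, 465.0]]
[[305. 427.]
 [342. 404.]
 [167. 416.]]
```

Marks measured at yaw 25.6° against 22.8° for the stop, well within tolerance. Now back to the stand.

```bash
python3 -m pendant '[[1,[10,-26,0],[0,0,0]],[1,[18,-50,0],[0,0,0]],[1,[20,-54,0],[0,0,0]],[1,[20,-54,0],[0,0,0]],[1,[20,-54,0],[0,0,0]],[1,[18,-50,0],[0,0,0]],[1,[12,-30,0],[0,0,0]],[1,[0,0,0],[0,0,0]]]'
python3 -m pendant '[[1,[0,0,0],[0,0,0]],[1,[0,0,0],[0,0,0]]]' >/dev/null
python3 -c "from h import *; go(.5775,.1305,11.5,.1125)"
```

```text
clock: 15.32
tool_pos: [0.5733, 0.1348, 0.2485]
eef_rot: [0.994, 0.11, -0.001, -0.001]
contact_force: [-0.2, -0.6, -2.1]
opening: 0.269
finger_force: 49.7
t 15.57 shift mm [  4.4  -1.  137.3] turnz 0.6 yaw 12.1 pos [0.5734 0.1287 0.2498] zaxis [-0.    -0.001 -1.   ] q [-0.63  0.7   0.61  1.69 -0.48  0.91 -1.19] F [ 0.5 -0.1 -1.6] open 0.268 ff 49.7
```

```bash
python3 -m pendant '[[1,[4.4,-1,0],[0,0,0]],[1,[0,0,20],[0,0,0]],[1,[0,0,25],[0,0,0]],[1,[0,0,10],[0,0,0]],[1,[0,0,0],[0,0,0]],[1,[0,0,0],[0,0,0]]]'>/dev/null
python3 - <<'E'
from h import *
go(.5775,.1305,11.5,.1125)
b,K,T=snap("side")
s=r.get_state();M=R.from_quat(s['eef_rot']).as_matrix();p=s['tool_pos']
print("tip",((proj(K,T,[p+M@[0,0,.1017],[.5775,.1305,.08]])-[280,130]+.42)*5).round())
cv2.imwrite("pics/v.png",crop(b,280,130,110,100,5))
E
```

```text
t 16.32 shift mm [-1.4  1.8 83.1] turnz 0.8 yaw 12.3 pos [0.5784 0.1326 0.1956] zaxis [ 0.002  0.    -1.   ] q [-0.61  0.77  0.55  1.73 -0.54  0.8  -1.15] F [-0.1 -0.1 -0.4] open 0.27 ff 49.7
tip [[247. 251.]
 [246. 273.]]
```

View pics/v.png

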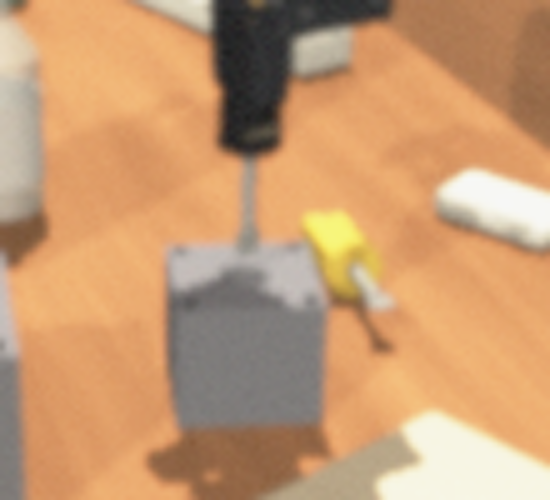

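The tip is at crop (247,250), above the stand's centre (246,273), and the yellow decoy lies clear behind. I'll shift by (-1.4, +1.8) mm and lower.

```bash
python3 -m pendant '[[1,[-1.4,1.8,0],[0,0,0]],[1,[0,0,10],[0,0,0]],[1,[0,0,8],[0,0,0]],[1,[0,0,4],[0,0,0]],[1,[0,0,0],[0,0,0]]]'>/dev/null
python3 -c "from h import *; go(.5775,.1305,11.5,.1125)"
python3 -m pendant '[[1,[0,0,14],[0,0,0]],[1,[0,0,16],[0,0,0]],[1,[0,0,14],[0,0,0]],[1,[0,0,8],[0,0,0]],[1,[0,0,0],[0,0,0]],[1,[0,0,0],[0,0,0]]]'>/dev/null
python3 -c "from h import *; go(.5775,.1305,11.5,.1125)"
```

```text
t 17.0 shift mm [ 1.2  0.4 59.7] turnz 0.8 yaw 12.3 pos [0.5763 0.1306 0.1722] zaxis [-0.001 -0.    -1.   ] q [-0.59  0.79  0.53  1.76 -0.56  0.75 -1.13] F [-0.9  0.4 -0.6] open 0.269 ff 49.7
t 17.75 shift mm [0.5 0.2 8.5] turnz 0.8 yaw 12.3 pos [0.577  0.1306 0.121 ] zaxis [ 0.001  0.    -1.   ] q [-0.56  0.86  0.47  1.79 -0.61  0.64 -1.09] F [-0.1  0.  -1.6] open 0.268 ff 49.7
```

```bash
python3 -m pendant '[[1,[0,0,4],[0,0,0]],[1,[0,0,3],[0,0,0]],[1,[0,0,1],[0,0,0]],[1,[0,0,0],[0,0,0]]]'>/dev/null
python3 -c "from h import *; go(.5775,.1305,11.5,.1125)"
python3 -m pendant '[[1,[0,0,1],[0,0,0]],[1,[0,0,0.5],[0,0,0]],[1,[0,0,0],[0,0,0]]]'>/dev/null
python3 -c "from h import *; go(.5775,.1305,11.5,.1125)"
```

```text
t 18.25 shift mm [0.9 0.4 0.2] turnz 0.8 yaw 12.3 pos [0.5766 0.1307 0.1127] zaxis [-0.  0. -1.] q [-0.55  0.87  0.46  1.79 -0.62  0.62 -1.08] F [ 0.5 -0.  -1.5] open 0.272 ff 49.7
t 18.62 shift mm [ 0.7  0.3 -0.8] turnz 0.8 yaw 12.3 pos [0.5767 0.1307 0.1117] zaxis [ 0.  0. -1.] q [-0.55  0.87  0.46  1.79 -0.62  0.62 -1.08] F [-1.6  0.8  3.6] open 0.264 ff 49.7
```

The guard has seated (+5 N). Releasing.

```bash
python3 -m pendant '[[-0.3,[0,0,0],[0,0,0]],[-0.3,[0,0,0],[0,0,0]],[-0.3,[0,0,0],[0,0,0]],[-0.3,[0,0,0],[0,0,0]],[-0.3,[0,0,0],[0,0,0]],[-0.3,[0,0,0],[0,0,0]],[-0.3,[0,0,0],[0,0,0]]]' 
python3 -m pendant '[[-0.3,[0,0,-10],[0,0,0]],[-0.3,[0,0,-25],[0,0,0]],[-0.3,[0,0,-35],[0,0,0]],[-0.3,[0,0,-35],[0,0,0]],[-0.3,[0,0,-20],[0,0,0]],[-0.3,[-40,0,0],[0,0,0]],[-0.3,[-50,0,0],[0,0,0]],[-0.3,[-50,0,0],[0,0,0]]]'
python3 -m pendant '[[-0.3,[-50,0,0],[0,0,0]],[-0.3,[0,0,0],[0,0,0]],[-0.3,[0,0,0],[0,0,0]]]'>/dev/null
python3 - <<'E'
from h import *
go(.4,.13,11.5)
b,_,_=snap("side"); t,_,_=snap("top")
A=crop(b,290,140,130,140,3);B=crop(t,260,110,200,140,2.1)
H=max(A.shape[0],B.shape[0]); pad=lambda i:cv2.copyMakeBorder(i,0,H-i.shape[0],0,0,cv2.BORDER_CONSTANT)
M=np.hstack([pad(A),pad(B)]);cv2.imwrite("pics/w.png",M[:,:800]);print(M.shape)
E
```

```text
clock: 19.5
tool_pos: [0.5766, 0.1307, 0.1112]
eef_rot: [0.994, 0.107, 0.0, -0.0]
contact_force: [0.6, 0.2, -0.1]
opening: 0.65
finger_force: 0.0
clock: 20.5
tool_pos: [0.4385, 0.1004, 0.2368]
eef_rot: [0.994, 0.107, 0.001, -0.0]
contact_force: [-0.5, 0.2, 0.4]
opening: 0.65
finger_force: 0.0
t 20.88 shift mm [ 16.  -36.9   0.1] turnz 0.8 yaw 12.3 pos [0.3923 0.0905 0.2369] zaxis [ 0.003  0.001 -1.   ] q [-0.74  0.48  0.6   2.22 -0.51  0.57 -1.11] F [ 0.1 -0.2  0.4] open 0.649 ff 0.0
(420, 810, 3)
```

View pics/w.png

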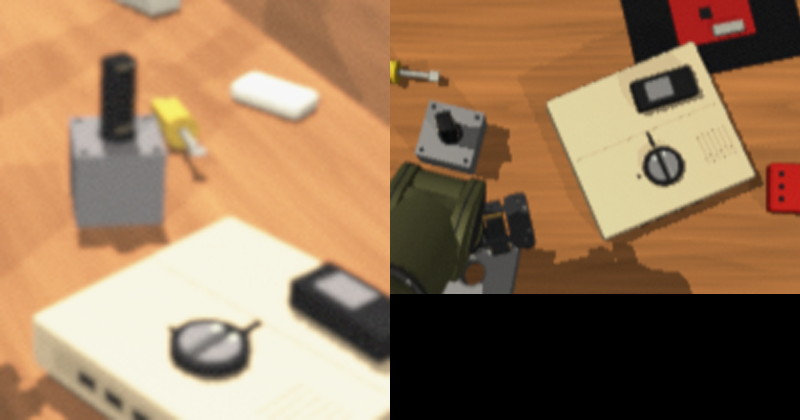

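The driver hangs upright in the small stand (side crop (118,97)). The selector's slot points at the bar (top crop (663,165) to (651,138)), and the charger and multimeter are unmoved. The gripper is clear, so I'm handing in.

```bash
python3 -c "from plant import r; print(r.finish_job())"
```

```text
the job is handed in; nothing more can be done
None
```

The selector is turned to its clockwise stop, the screwdriver hangs back in its stand with the gripper clear, and the job was handed in at about 21 s with no verdict shown; the yellow decoy screwdriver fell over during my approach and still lies on the table.

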